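Open the key-blank case

ROBOT

A 6-joint arm with a two-finger parallel gripper is mounted at the origin on the work surface. World frame = base frame: x ahead of the robot, y to its left, z up, the work surface at z = 0. Lengths are in m, angles in rad, forces in N, time in s.
With the tool pointing down it reaches from about 0.325 to 0.775 m from the base axis. Payload 5.5 kg.
Tool frame: the origin (TCP) lies on the centre line of the jaws, within the pads' length; the fingertips stand 22 mm ahead of it and the grasp point (between the pads) lies 3 mm ahead of it; z points along the fingers, y is the line along which they close (so a half turn about z gives the same grasp; the last joint's range is limited). The gripper opens to 88 mm and grips with 3 to 60 N. Pads are 20 mm wide; open, the fingers measure 115 mm over their backs; the gripper's body (75 mm by 178 mm) begins 61 mm behind the grasp point.
Start: joints at [-1.372, 0.091, 1.231, -0, 1.82, -0.057], TCP at [0.152, -0.58, 0.245] pointing down, gripper open.
Joint ranges: [-2.87, 2.87], [-0.86, 2.18], [0.17, 2.46], [-1.51, 4.65], [0.06, 2.69], [-2.65, 2.65]. Speed limits (rad/s): [2.57, 2.57, 3.01, 3.14, 3.14, 3.14].

INTERFACE

Orientations are given as a rotation vector (axis times angle).
In Python, from cell import robot, viewer gives the robot as it stands.
- The arm moves only by the shell command python3 -m creep 'ROWS' [OPENING]. ROWS is JSON, a list that holds one entry, the list of rows, each a list of 6 numbers: the shift along the tool's x, y, z in units of 60 mm (1.0 is 60 mm), then the turn, a rotation vector about the tool's x, y, z in units of 6 degrees (1.0 is 6 degrees). A call has 1 to 20 rows; each row shifts and turns the commanded pose from where the row before left it, along the tool's axes as they then stand; what a row does not reach is not made up. A row lasts 1/8 s, in which the tool goes at most 62.5 mm and 10.7 degrees, less where a joint would pass 70% of its speed; a pose out of reach is approached as far as the arm can. A call is refused whole if a number of a shift passes 1 or a number of a turn 1, either way. A call with a gripper value outside its range is refused whole. OPENING is the finger opening in mm, from 0 to 87.8, set as the call begins (- or left out, the last holds). The fingers move at their own pace and stop on an object; the grip force is fixed at half the most. Time passes only in rows, so rows that do not move let the fingers close. It gives the time, the measured TCP pose, the force, the opening and the grip force at its end, in the units of the state.
- robot.get_state(): the state, without advancing time (a new reading comes with each control period).
- viewer.camera(name): name is "scene" or "top"; returns (picture, depth): 420x560x3 uint8, red, green, blue; 420x560 float32, m along the optical axis (not along the pixel's ray), 0 where there is no reading.
- viewer.camera_info(name): a dict with "fov_y" (degrees; the focal length in pixels is half the picture's height over the tangent of half this angle, whatever the lens; pixels are square), "cx", "cy" (the principal point, pixels), "R" (3x3) and "t" (3): a world point X has camera coordinates R X + t. Camera axes: x right, y down, z forward; pixel columns grow to the right and rows downward; lengths in m; the calibration is good to about 2 mm. A picture is of the moment at which its call begins. camera_info takes no time and is no camera call.
- robot.sign_off(): hands the job in; it is judged then, once.
The state is a dict: "time_s": time; "joint_pos": joint angles; "joint_velocities": joint speeds; "joint_torque": joint torques, N m; "ee_pos": TCP position; "tool_rot": TCP orientation; "force": force on the tool from outside, world axes, zero at the start; "ft_torque": the same for the moment, N m; "gripper_width": finger opening in m; "finger_force": force on a finger pad.
Only numpy, scipy, OpenCV 4.12 (cv2) and the standard library are available. Lean on these libraries where they do the work, as an engineer would, in place of code of your own. Each camera call takes 0.05 s, during which the arm holds its last target. There are 200 camera calls.

TASK

Two low grey cases with sliding steel covers stand on the locksmith's counter. On the one locked by the tall round spring plunger knob, pull the knob up to free the cover, slide the cover fully open over the deck, and let go so that the pin drops into the open-position slot. Leave the other case, with the wide star-shaped screw knob, alone.

Things in the scene. Friction and masses are not known exactly. Their poses are not given: they have to be found in the camera images.
- knob (a point): Middle of the plunger knob: a plain upright black cylinder, 28 mm across, 26 mm tall (13 mm above and below this point), on a steel barrel on the sliding cover. At rest this point is 78 mm above the counter, 28 mm above the cover's face, 22 mm above the guide lips, which run along the case 51 mm to either side. Axes: z up, y the way the cover slides open, x across the case. Moves with the knob.
- plunger (a joint): Knob height above rest, m: 0 pin down, 0.016 fully up. A spring pulls it down with about 4 N at rest, 9 N fully up; it does not stay up by itself. With the cover shut the pin sits 9 mm deep in a hole and blocks the cover; lifted more than 9 mm it is free. Let go over the bare deck the pin rests on it at about 0.009; over the slot it drops to 0.
- cover (a joint): Opening of that cover, m: 0 shut (start), 0.105 at the stop; about 2 N of drag, stays where left. From 0.090 to the stop the pin is over the open-position slot and can drop. The fixed grey case is 130 mm by 270 mm (along y); the shut cover hides the key bay; ahead of it lies the bare aluminium deck with the slot (24 by 27 mm) near its end.
- screw_case: The other case, a fixed bystander of the same size (130 by 270 mm, cover face 50 mm high), its cover held by a wide, low, black five-lobed star knob (50 mm across, top 66 mm above the counter, 3 mm steel stud on it). Origin: centre of its underside; y along its long side.

How it is judged:
By the outcome, as a careful person would: the job done as asked, in the order asked, and still so for the second after the job is handed in, with the robot touching nothing.
It also fails if it takes over 29 s, if anything falls off the work surface, if the arm or the gripper's body presses on something with over 40 N, if the wrist force passes 120 N, or if a joint passes its speed limit or range.

## Working session

There is one attempt and no reset: what is moved stays moved. The work goes in short steps, Python scripts to look and compute and a shell command to move; the robot and the scene stay as the last step left them, time stands still between calls to the robot, and variables do not carry over. Pictures are saved under pics/ and viewed, at most 10 in all, crops included, and the job is handed in when it is done.

```bash
mkdir -p pics; cat > h.py <<'E'
import numpy as np,cv2
from cell import robot,viewer
def K(n):
    i=viewer.camera_info(n);f=210/np.tan(np.radians(i["fov_y"])/2)
    return f,i["cx"],i["cy"],np.array(i["R"]),np.array(i["t"])
def ray(n,u,v,z):
    f,cx,cy,R,t=K(n);C=-R.T@t;d=R.T@np.array([(u-cx)/f,(v-cy)/f,1]);return C+d*(z-C[2])/d[2]
def cloud(n,D):
    f,cx,cy,R,t=K(n);v,u=np.mgrid[:420,:560]
    P=np.stack([(u-cx)/f*D,(v-cy)/f*D,D],-1);return (P-t)@R
E
python3 - <<'E'
from h import *
for n in("scene","top"):
    im,D=viewer.camera(n);cv2.imwrite(f"pics/{n}0.png",im[...,::-1]);np.savez(f"{n}0.npz",im=im,D=D);print(K(n)[:3],-K(n)[3].T@K(n)[4])
print(robot.get_state())
E
```

```text
(np.float64(389.3960419959583), 283.1271628247648, 213.42816703361487) [ 0.86431993 -0.30997131  0.54916085]
(np.float64(488.23790549130877), 276.63341693455936, 214.6921131219419) [ 0.39752168 -0.01536081  0.81135916]
{'time_s': 0.1, 'joint_pos': array([-1.37167068e+00,  9.17778447e-02,  1.23171307e+00,  1.27823021e-05,
        1.81978327e+00, -5.67050249e-02]), 'joint_velocities': array([ 0.001089  , -0.00148458, -0.0024352 , -0.00059703, -0.00078987,
       -0.00047914]), 'joint_torque': array([ 3.32504751e-03, -4.47856915e+01, -4.07570529e+01,  7.02115428e-02,
        2.84119433e-02, -1.02144963e-04]), 'ee_pos': array([ 0.15178736, -0.58026703,  0.24365292]), 'tool_rot': array([-3.11426071e+00, -4.00553691e-01,  1.68428286e-04]), 'force': array([-0.11746857,  0.28472974, -0.08940794]), 'ft_torque': array([-0.00990406,  0.02352024,  0.03416889]), 'finger_force': 0.0, 'gripper_width': 0.08759573801645186}
```

View pics/scene0.png

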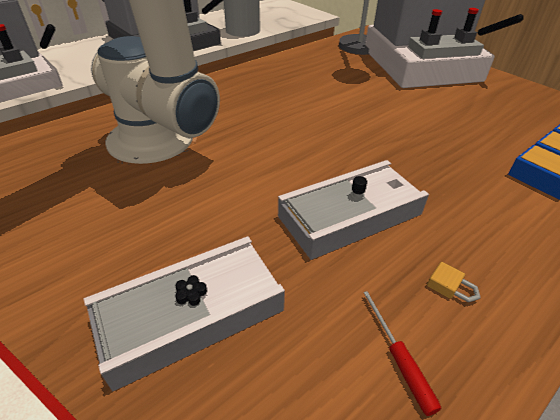

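View pics/top0.png

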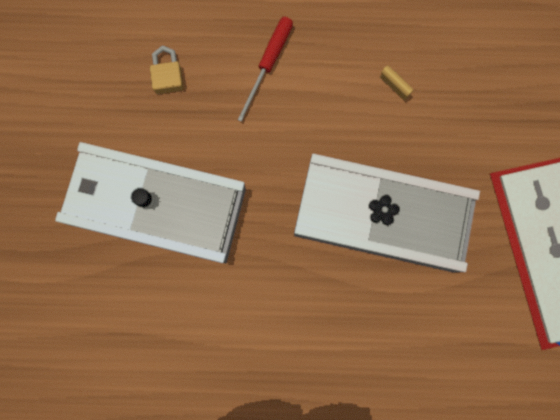

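The scene and top views show the plunger case, with its knob at about (142,198) in the top view and its slot at (88,186). The star-knob case is to the right, with its knob at (384,210).

```bash
cat > m.py <<'E'
from h import *
from scipy.spatial.transform import Rotation as Ro
z=np.load("top0.npz");im=z["im"].astype(int);D=z["D"]
P=cloud("top",D)
def blob(m,box):
    u0,u1,v0,v1=box;k=np.zeros((420,560),bool);k[v0:v1,u0:u1]=m[v0:v1,u0:u1];return k
k=blob((im.max(2)<60)&(P[...,2]>.08),(115,170,175,220))
print("knob top px",k.sum(),P[k].mean(0),P[k].min(0),P[k].max(0))
s=blob((im.max(2)<130),(70,108,170,205));v,u=np.nonzero(s);print("slot",s.sum(),ray("top",u.mean(),v.mean(),.045))
# case outline: lips at ~56mm
m=blob((P[...,2]>.052)&(P[...,2]<.060),(30,260,120,280))
q=P[m][:,:2];r=cv2.minAreaRect(q.astype(np.float32));b=cv2.boxPoints(r);print(r);print(b)
s=np.load("scene0.npz");Q=cloud("scene",s["D"]);g=s["im"].astype(int)
kk=blob((g.max(2)<70)&(Q[...,2]>.06),(345,375,170,205));print("scene",kk.sum(),Q[kk].min(0),Q[kk].max(0))
# scene top-disc centre
t=kk&(Q[...,2]>.087);print(Q[t].mean(0))
st=robot.get_state();print(Ro.from_rotvec(st["tool_rot"]).as_matrix().round(3))
E
python3 m.py
```

```text
knob top px 219 [0.51922102 0.18663985 0.09591758] [ 0.39752168 -0.01536081  0.08026589] [0.53225698 0.20223465 0.81135916]
slot 204 [0.54255787 0.28709216 0.045     ]
((0.5203884840011597, 0.1837984025478363), (0.27034440636634827, 0.13021217286586761), 77.57764434814453)
[[0.42772886 0.06579618]
 [0.55489254 0.0377854 ]
 [0.6130481  0.3018006 ]
 [0.48588443 0.3298114 ]]
scene 222 [ 0.50966289 -0.30997131  0.06025188] [0.86431993 0.20360307 0.54916085]
[0.52619806 0.18562503 0.09379825]
[[ 0.967  0.253 -0.   ]
 [ 0.253 -0.967  0.002]
 [ 0.    -0.002 -1.   ]]
```

```bash
cat >> m.py <<'E'
print("----")
for n,PP,kx,DD in(("top",P,k,D),("scene",Q,kk,s["D"])):
    kx=kx&(DD>0); A=PP[kx&(PP[...,2]>.087)]; print(n,len(A),A.mean(0),np.median(A,0),(A.min(0)+A.max(0))/2,np.ptp(A,0))
d=r[2]*np.pi/180;d=np.array([np.cos(d),np.sin(d)]);nrm=np.array([d[1],-d[0]])
kc=A.mean(0)[:2];print("d",d,"offset from case axis",(kc-np.array(r[0]))@nrm,"along",(kc-np.array(r[0]))@d)
E
python3 m.py | sed -n '/----/,$p'
```

```text
----
top 192 [0.52086018 0.18929893 0.08995898] [0.52118094 0.18947692 0.08994066] [0.52067737 0.18987769 0.09005427] [0.02315923 0.02471392 0.00607556]
scene 100 [0.52281684 0.190581   0.08924462] [0.523314   0.19013733 0.08915025] [0.52278299 0.19074684 0.08970151] [0.0262402  0.02571247 0.0053571 ]
d [0.21511639 0.97658842] offset from case axis 0.0009124546487264643 along 0.007146182020123728
```

```bash
python3 -m creep '[[[0.575,-0.678,0,0,0,0],[0.575,-0.678,0,0,0,0],[0.575,-0.678,0,0,0,0],[0.575,-0.678,0,0,0,0],[0.575,-0.678,0,0,0,0],[0.575,-0.678,0,0,0,0],[0.575,-0.678,0,0,0,0],[0.575,-0.678,0,0,0,0],[0.575,-0.678,0,0,0,0],[0.575,-0.678,0,0,0,0],[0.575,-0.678,0,0,0,0],[0.575,-0.678,0,0,0,0],[0.575,-0.678,0,0,0,0],[0.575,-0.678,0,0,0,0],[0.575,-0.678,0,0,0,0],[0.575,-0.678,0,0,0,0],[0,0,0,0,0,0]]]' 60
python3 -m creep '[[[0,0,0.1,0,0,-0.95],[0,0,0.1,0,0,-0.95],[0,0,0.1,0,0,-0.95],[0,0,0.1,0,0,-0.95],[0,0,0.1,0,0,-0.95],[0,0,0.1,0,0,-0.95],[0,0,0.1,0,0,-0.95],[0,0,0.1,0,0,-0.95],[0,0,0.1,0,0,-0.95],[0,0,0.1,0,0,-0.95],[0,0,0.1,0,0,-0.99],[0,0,0,0,0,0],[0,0,0,0,0,0]]]'
cat > go.py <<'E'
from h import *
from scipy.spatial.transform import Rotation as Ro
import sys
st=robot.get_state();R=Ro.from_rotvec(st["tool_rot"]);M=R.as_matrix()
t=np.array([float(a) for a in sys.argv[1:4]]);psi=np.radians(77.58);c,s=np.cos(psi),np.sin(psi)
G=np.array([[c,s,0],[s,-c,0],[0,0,-1]])
print(st["time_s"],"pos",st["ee_pos"].round(4),"F",st["force"].round(2),"w",st["gripper_width"],"q6",st["joint_pos"][5])
print("shift units",(M.T@(t-st["ee_pos"])/.06).round(3),"turn units",(np.degrees((R.inv()*Ro.from_matrix(G)).as_rotvec())/6).round(3))
E
python3 go.py .5215 .190 .083
```

```text
time_s: 2.22
ee_pos: [0.5213, 0.1916, 0.2422]
tool_rot: [-3.115, -0.407, 0.006]
force: [-0.2, -0.4, -0.4]
gripper_width: 0.0598
finger_force: 0.0
time_s: 3.85
ee_pos: [0.5211, 0.1884, 0.179]
tool_rot: [2.451, 1.965, 0.0]
force: [-0.0, 1.4, 0.5]
gripper_width: 0.0598
finger_force: 0.0
3.85 pos [0.5211 0.1884 0.179 ] F [-0.04  1.38  0.45] w 0.05975104409450184 q6 0.5045727636401475
shift units [ 0.028 -0.     1.6  ] turn units [ 0.003  0.    -0.022]
```

```bash
python3 -m creep '[[[0.028,0,0.2,0,0,-0.02],[0,0,0.2,0,0,0],[0,0,0.2,0,0,0],[0,0,0.2,0,0,0],[0,0,0.2,0,0,0],[0,0,0.2,0,0,0],[0,0,0.2,0,0,0],[0,0,0.2,0,0,0],[0,0,0,0,0,0],[0,0,0,0,0,0]]]'
python3 - <<'E'
from h import *
im,D=viewer.camera("scene");cv2.imwrite("pics/s1.png",cv2.resize(im[110:270,240:450,::-1],None,fx=3,fy=3))
E
python3 go.py .5215 .190 .083
```

```text
time_s: 5.1
ee_pos: [0.5217, 0.1906, 0.083]
tool_rot: [2.446, 1.971, 0.001]
force: [1.1, -0.5, 0.5]
gripper_width: 0.0601
finger_force: 0.0
5.15 pos [0.5218 0.1906 0.0833] F [-0.63  0.62  0.96] w 0.05983973009142394 q6 0.5033761699619812
shift units [-0.011 -0.003  0.004] turn units [ 0.008 -0.005  0.023]
```

View pics/s1.png

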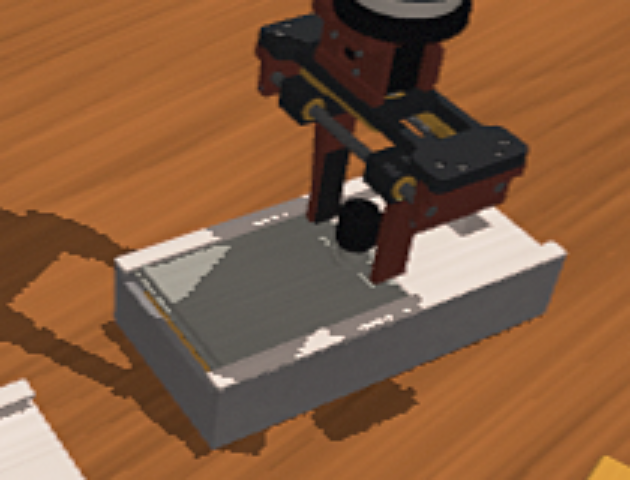

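The fingers straddle the knob, which is at about (357,225) in the crop, with clearance on both sides. Next I close the gripper.

```bash
python3 -m creep '[[[0,0,0,0,0,0],[0,0,0,0,0,0],[0,0,0,0,0,0],[0,0,0,0,0,0],[0,0,0,0,0,0],[0,0,0,0,0,0]]]' 20; python3 go.py .5215 .190 .083
```

```text
time_s: 5.9
ee_pos: [0.521, 0.1907, 0.0828]
tool_rot: [-2.445, -1.971, 0.001]
force: [-4.8, -0.8, 3.8]
gripper_width: 0.0276
finger_force: 30.0
5.9 pos [0.521  0.1907 0.0828] F [-4.84 -0.84  3.82] w 0.027610373763910075 q6 0.503366703521455
shift units [-0.01   0.011 -0.004] turn units [-0.011  0.001  0.025]
```

```bash
python3 -m creep '[[[0,0,-0.058,0,0,0],[0,0,-0.058,0,0,0],[0,0,-0.058,0,0,0],[0,0,-0.058,0,0,0],[0,0,0,0,0,0],[0,0,0,0,0,0]]]'; python3 go.py .5215 .190 .097
```

```text
time_s: 6.65
ee_pos: [0.521, 0.1906, 0.0959]
tool_rot: [-2.445, -1.971, 0.002]
force: [-3.9, 2.7, -9.2]
gripper_width: 0.0275
finger_force: 30.0
6.65 pos [0.521  0.1906 0.0959] F [-3.9   2.67 -9.21] w 0.027546776116590548 q6 0.5033293858412705
shift units [-0.008  0.011 -0.018] turn units [-0.015  0.004  0.025]
```

```bash
python3 -m creep '[[[0.05,0,0,0,0,0],[0.05,0,0,0,0,0],[0.1,0,0,0,0,0],[0.1,0,0,0,0,0],[0.1,0,0,0,0,0],[0.1,0,0,0,0,0],[0.1,0,0,0,0,0],[0,0,0,0,0,0]]]'; python3 go.py .5436 .2929 .097
```

```text
time_s: 7.65
ee_pos: [0.5287, 0.2257, 0.0959]
tool_rot: [-2.446, -1.971, 0.003]
force: [-5.0, 1.6, -8.4]
gripper_width: 0.0277
finger_force: 30.0
7.65 pos [0.5287 0.2257 0.0959] F [-4.97  1.56 -8.37] w 0.02769546466668536 q6 0.5584207879699545
shift units [ 1.148  0.004 -0.02 ] turn units [-0.014  0.009  0.025]
```

```bash
python3 -m creep '[[[0.1,0,0,0,0,0],[0.1,0,0,0,0,0],[0.1,0,0,0,0,0],[0.1,0,0,0,0,0],[0.1,0,0,0,0,0],[0.1,0,0,0,0,0],[0.1,0,0,0,0,0],[0.1,0,0,0,0,0],[0.1,0,0,0,0,0],[0.1,0,0,0,0,0],[0.05,0,0,0,0,0],[0.05,0,0,0,0,0],[0,0,0,0,0,0],[0,0,0,0,0,0]]]'; python3 go.py .5436 .2929 .097
```

```text
time_s: 9.4
ee_pos: [0.5429, 0.29, 0.0961]
tool_rot: [-2.446, -1.971, 0.002]
force: [-5.2, -0.8, -8.3]
gripper_width: 0.0274
finger_force: 30.0
9.4 pos [0.5429 0.29   0.0961] F [-5.18 -0.79 -8.32] w 0.027386615336615173 q6 0.6495783046822355
shift units [ 0.05   0.002 -0.015] turn units [-0.01   0.006  0.023]
```

```bash
python3 -m creep '[[[0.03,0,0,0,0,0],[0.03,0,0,0,0,0],[0,0,0,0,0,0],[0,0,0,0,0,0]]]'; python3 go.py .5436 .2929 .097
```

```text
time_s: 9.9
ee_pos: [0.5435, 0.2932, 0.096]
tool_rot: [-2.446, -1.971, 0.003]
force: [-4.6, 0.3, -7.6]
gripper_width: 0.0273
finger_force: 30.0
9.9 pos [0.5435 0.2932 0.096 ] F [-4.64  0.25 -7.56] w 0.027296693347688666 q6 0.6541771551492758
shift units [-0.006  0.002 -0.017] turn units [-0.012  0.011  0.022]
```

```bash
python3 -m creep '[[[0.025,0,0,0,0,0],[0.025,0,0,0,0,0],[0,0,0,0,0,0],[0,0,0,0,0,0]]]'; python3 go.py .5436 .2929 .097
python3 - <<'E'
from h import *
im,D=viewer.camera("scene");cv2.imwrite("pics/s2.png",cv2.resize(im[110:270,240:450,::-1],None,fx=3,fy=3))
E
```

```text
time_s: 10.4
ee_pos: [0.5437, 0.2936, 0.0951]
tool_rot: [2.446, 1.968, -0.011]
force: [-7.2, -7.5, -7.6]
gripper_width: 0.0273
finger_force: 30.0
10.4 pos [0.5437 0.2936 0.0951] F [-7.22 -7.49 -7.56] w 0.02725789132963097 q6 0.6580302064804682
shift units [-0.011  0.001 -0.031] turn units [-0.025  0.065  0.008]
```

View pics/s2.png

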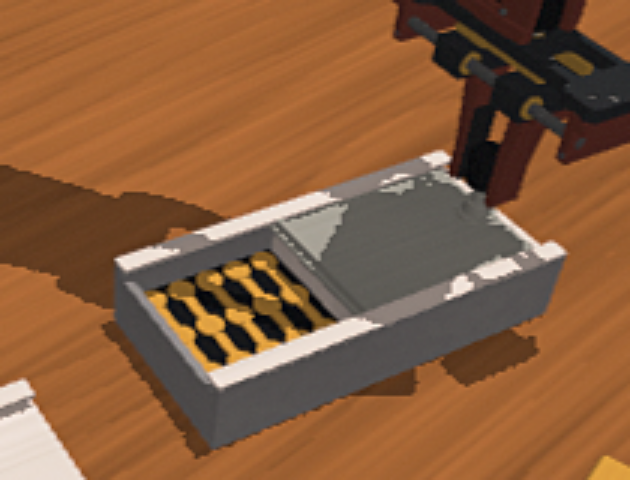

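The cover is fully open: the key bay shows at (235,295) in the crop, and the force reading says it is against the stop. I'll ease off the side load and release.

```bash
python3 -m creep '[[[-0.03,0,0,0,0,0],[0,0,0,0,0,0]]]'; python3 -m creep '[[[0,0,0,0,0,0],[0,0,0,0,0,0],[0,0,0,0,0,0],[0,0,0,0,0,0]]]' 60; python3 -m creep '[[[0,0,-0.25,0,0,0],[0,0,-0.4,0,0,0],[0,0,-0.6,0,0,0],[0,0,-0.6,0,0,0],[0,0,-0.6,0,0,0],[-0.7,0,0,0,0,0],[-0.7,0,0,0,0,0],[-0.7,0,0,0,0,0],[-0.7,0,0,0,0,0],[0,0,0,0,0,0],[0,0,0,0,0,0]]]'
python3 - <<'E'
from h import *
a,D=viewer.camera("scene");cv2.imwrite("pics/s3.png",cv2.resize(a[110:270,240:450,::-1],None,fx=3,fy=3))
P=cloud("scene",D);m=(a.max(2)<70)&(D>0)&(P[...,2]>.06)&(np.hypot(P[...,0]-.544,P[...,1]-.293)<.022)&(P[...,2]<.12)
A=P[m];print(len(A),A.min(0),A.max(0));T=A[A[:,2]>A[:,2].max()-.004];print("top centre",T.mean(0))
E
```

```text
time_s: 10.7
ee_pos: [0.5436, 0.2934, 0.0957]
tool_rot: [2.447, 1.97, -0.006]
force: [-6.4, -2.9, -6.9]
gripper_width: 0.0277
finger_force: 30.0
time_s: 11.2
ee_pos: [0.5448, 0.295, 0.0974]
tool_rot: [2.446, 1.971, 0.003]
force: [-0.5, 0.9, -0.6]
gripper_width: 0.0596
finger_force: 0.0
time_s: 12.58
ee_pos: [0.5087, 0.1311, 0.2445]
tool_rot: [2.446, 1.971, 0.002]
force: [-0.0, -0.1, -0.1]
gripper_width: 0.0599
finger_force: 0.0
203 [0.5326919  0.27988989 0.06105788] [0.55914189 0.30495029 0.09165724]
top centre [0.54578442 0.29301666 0.08951336]
```

View pics/s3.png

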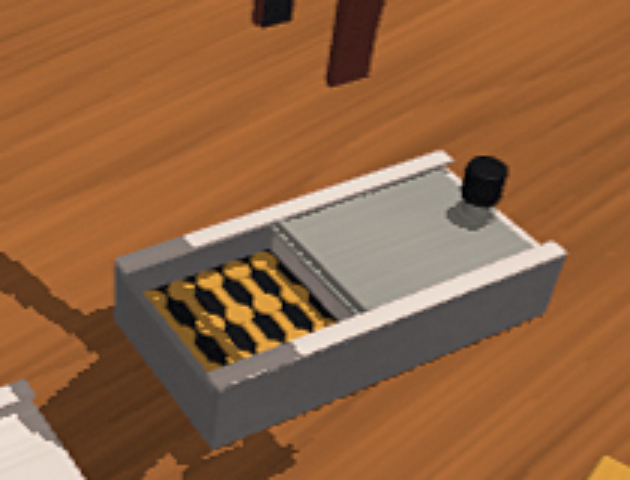

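The cover is open with the key bay exposed. The knob, at about (485,182) in the crop, has its top at 89.5 mm, the same as at rest, so the pin is in the slot. It has moved 105 mm.

```bash
python3 -c "
from cell import robot
print(robot.sign_off())"
```

```text
the job is handed in; nothing more can be done
None
```

The plunger-knob cover is open to its stop (about 105 mm), the knob is back at rest height so the pin is in the open-position slot, the star-knob case was never touched, and the job was handed in at about 12.6 s.

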